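# Complete the chocolate assortment tray

### The arm

A 6-joint arm with a two-finger parallel gripper is mounted at the origin on a cart in front of the work surface, level with it; the furniture and walls round the work are solid. World frame = base frame: x ahead of the robot, y to its left, z up, the work surface at z = 0. Lengths are in mm, angles in rad, forces in N, time in s.
With the tool pointing down it reaches from about 325 to 900 mm from the base axis. Payload 6.1 kg.
Tool frame: the origin (TCP) lies on the mounting face of the last link; the fingertips stand 182 mm ahead of it and the grasp point (between the pads) lies 164 mm ahead of it; z points along the fingers, y is the line along which they close (so a half turn about z gives the same grasp; the last joint's range is limited). The gripper opens to 87 mm and grips with 3 to 60 N. Pads are 19 mm wide; open, the fingers measure 117 mm over their backs; the gripper's body (75 mm by 190 mm) begins 51 mm behind the grasp point.
Start: joints at [-1.309, 0.22, 1.526, -0, 1.395, -0.126], TCP at [236.338, -578.586, 404.738] pointing down, gripper open.
Joint ranges: [-2.98, 2.98], [-0.91, 2.08], [0.09, 2.57], [-1.24, 4.39], [0.2, 2.65], [-2.68, 2.68]. Speed limits (rad/s): [2.57, 2.57, 3.01, 3.14, 3.14, 3.14].

### API

Orientations are given as a 3x3 rotation matrix whose columns are the frame's x, y, z axes.
In Python, from workcell import * gives the robot as it stands. The module is installed in compiled form; this text tells all that it offers.
- The arm moves only by the shell command python3 -m creep 'ROWS' [FORCE]. ROWS is JSON, a list of rows, each an object of numbers: "ax", "ay", "az": the turn, a rotation vector about the tool's x, y, z as a fraction of full scale; "dx", "dy", "dz": the shift along the tool's x, y, z as a fraction of full scale; "hand": the closure, from -1 (fully open) to 1 (shut). In form: [{"ax": .., "ay": .., "az": .., "dx": .., "dy": .., "dz": .., "hand": ..}, ...]. A call has 1 to 12 rows; each row is the pose to reach, as a shift and turn from the pose commanded when the call began, along the tool's axes at that moment; what a row does not reach only later rows make up. Full scale, the value 1, is 0.4 m for a shift and 90 degrees for a turn. A row lasts 1/8 s, in which the tool goes at most 62.5 mm and 10.7 degrees, less where a joint would pass 70% of its speed; a pose out of reach is approached as far as the arm can. A call with a number of a shift or a turn outside -1 to 1 is refused whole. A call with a gripper value outside its range is refused whole. The fingers move at their own pace and stop on an object; FORCE is the grip in N (left out, the last holds). Time passes only in rows, so rows that repeat a pose let the fingers close. It gives the time, the measured TCP pose, the force, the opening and the grip force at its end, in the units of the state.
- state(): the state, without advancing time (a new reading comes with each control period).
- capture(name): name is "scene" or "top" or "wrist"; returns a dict with "img" (420x560x3 uint8, blue, green, red), "fovy" (degrees; the focal length in pixels is half the picture's height over the tangent of half this angle, whatever the lens; pixels are square), "cx", "cy" (the principal point, pixels), "k1" (the pictures are not rectified: a ray, as slopes to the right and down, at radius r is drawn at 1 + k1 r^2 times it, then the intrinsics apply), "R" (3x3) and "t" (3): a world point X has camera coordinates R X + t. Camera axes: x right, y down, z forward; pixel columns grow to the right and rows downward; lengths in mm; the calibration is good to about 2 mm. A picture is of the moment at which its call begins. There is no depth.
- sign_off(): hands the job in; it is judged then, once.
Trained networks look in a picture, given as the dict that the camera call returned (one of the last four; its "shot" number tells which), for a name from the list of things; names that differ only in an ending like _2 or _b are one class to them, and where a whole thing is asked for, a point or a joint stands for the part that bears it (a point fixed in the world has none). Each returns a list of dicts, best first, with "confidence" (0 to 1); they miss things now and then, are a little off and sometimes report something else, mostly with a low value. They report only what shows in the picture. A call takes as long as a camera call.
- recognise(picture, query): "centre" ([x, y, z] in mm, in world coordinates, good to about 4 mm: the middle of the surface that is visible of it).
The state is a dict: "clock": time; "q": joint angles; "joint_velocities": joint speeds; "effort": joint torques, N m; "tcp_pos": TCP position; "ee_rot": TCP orientation; "contact_force": force on the tool from outside, world axes, zero at the start; "wrist_torque": the same for the moment, N m; "gripper_width": finger opening in mm; "finger_force": force on a finger pad.
Only numpy, scipy, OpenCV 4.12 (cv2) and the standard library are available. Lean on these libraries where they do the work, as an engineer would, in place of code of your own. Each camera call takes 0.05 s, during which the arm holds its last target. There are 200 camera calls.

### The job

Finish the assortment in the wooden tray so that every well holds the chocolate it is moulded for, sitting flat on the floor of the well. The small ball-shaped truffle was put in the tray by mistake: put it back on the marble board, and fetch the bar, the dome and the block from the board. The oval is already right; leave it in its well.

Things in the scene. Friction and masses are not known exactly. Their poses are not given: they have to be found in the camera images.
- bar: White chocolate bar with thin brown stripes, 44 x 22 x 19 mm, loose, on the marble board at the start. Origin: centre of its underside; x along its 44 mm length, y along its 22 mm width, z up.
- dome: Smooth round milk-chocolate dome with a flat base, 32 mm across, 20 mm high, loose, on the marble board at the start; its sides are near upright over the lower half. Origin: centre of its underside, z up.
- block: Rectangular milk-chocolate block with a lightly streaked top, 38 x 32 x 20 mm, loose, on the marble board at the start. Origin: centre of its underside; x along its 38 mm length, y along its 32 mm width, z up.
- oval: Flat oval milk chocolate, 38 x 25 x 14 mm, already in its own well and staying there. Origin: centre of its underside; y along its 38 mm length, z up.
- truffle: Dark ball-shaped truffle with a small flat base, 27 mm across, 20 mm high, loose; at the start it sits wrongly on the floor of one of the other three wells. Its sides are near upright over the lower half. Origin: centre of its underside, z up.
- well_bar: Cream moulded insert, 81 mm square, fixed in the tray, with one long rectangular well 5 mm deep, tapered, with a brown pad on its floor: floor 50 x 28 mm, mouth 58 x 36 mm. Origin: centre of its floor, 7 mm above the counter; z up. x along the well's length.
- well_round: Cream moulded insert, 81 mm square, fixed in the tray, with one round well 5 mm deep, tapered, with a brown pad on its floor: floor 38 mm, mouth 46 mm across. Origin: centre of its floor, 7 mm above the counter; z up. 
- well_block: Cream moulded insert, 81 mm square, fixed in the tray, with one nearly square rectangular well 5 mm deep, tapered, with a brown pad on its floor: floor 44 x 38 mm, mouth 52 x 46 mm. Origin: centre of its floor, 7 mm above the counter; z up. x along the well's longer side.
- well_oval: Cream moulded insert, 81 mm square, fixed in the tray, with one oval well 5 mm deep, tapered, with a brown pad on its floor: floor 44 x 31 mm, mouth 52 x 39 mm. Origin: centre of its floor, 7 mm above the counter; z up. x along the well's length. Holds the oval. The tray: a dark wooden frame 183 mm square, 14.5 mm high, its inserts two by two at 82 mm centres, turned alike.
- board: Grey marble board, a plain slab 130 x 200 x 10 mm, fixed beside the tray; the bar, dome and block stand on it at the start in a zigzag with free room between. Origin: centre of its underside; x across its 130 mm width, y along its 200 mm length, z up. Behind board and tray stands the tall showcase, its front at world x = 0.645 m: keep clear of it.

How it is judged (in metres and radians):
At the end, for the whole second after the job is handed in: The bar, the dome, the block and the oval each sit in their own well: centre within 8 mm of the well's centre, underside within 3 mm of the well's floor, tilted less than 0.15 rad. The truffle rests on the marble board with its centre at least 7 mm inside the board's edges. All five are at rest (horizontal distance between bar and well_bar below 0.008 m and z of bar in the frame of well_bar between -0.003 and 0.003 m and angle between each of bar, dome, block, oval's own z axis and vertical below 0.15 rad and linear speed of each of bar, dome, block, oval, truffle below 0.02 m/s and horizontal distance between dome and well_round below 0.008 m and z of dome in the frame of well_round between -0.003 and 0.003 m and horizontal distance between block and well_block below 0.008 m and z of block in the frame of well_block between -0.003 and 0.003 m and horizontal distance between oval and well_oval below 0.008 m and z of oval in the frame of well_oval between -0.003 and 0.003 m and x of truffle in the frame of board between -0.058 and 0.058 m and y of truffle in the frame of board between -0.093 and 0.093 m and z of truffle in the frame of board between 0.006 and 0.032 m); the robot touches nothing.
It fails at once if the oval, already right, is taken out of its well (distance of oval from where it was at the start of the episode above 0.015 m).
It also fails if it takes over 80 s, if anything falls off the work surface, if the arm or the gripper's body presses on something with over 40 N, if the wrist force passes 120 N, or if a joint passes its speed limit or range.

## Working session

There is one attempt and no reset: what is moved stays moved. The work goes in short steps, Python scripts to look and compute and a shell command to move; the robot and the scene stay as the last step left them, time stands still between calls to the robot, and variables do not carry over. Pictures are saved under pics/ and viewed, at most 14 in all, crops included, and the job is handed in when it is done.

```bash
mkdir -p pics
cat > h.py <<'E'
from workcell import *
import numpy as np, cv2
def K(c):
    f=c["img"].shape[0]/2/np.tan(np.radians(c["fovy"])/2)
    return np.array([[f,0,c["cx"]],[0,f,c["cy"]],[0,0,1.]])
def proj(c,X):
    R=np.array(c["R"]);t=np.array(c["t"]);X=np.atleast_2d(X).astype(float)
    return cv2.projectPoints(X.reshape(-1,1,3),cv2.Rodrigues(R)[0],t.reshape(3,1),K(c),np.array([c["k1"],0,0,0,0.]))[0].reshape(-1,2)
def ray(c,uv,z):
    R=np.array(c["R"]);t=np.array(c["t"])
    p=cv2.undistortPoints(np.array(uv,float).reshape(-1,1,2),K(c),np.array([c["k1"],0,0,0,0.])).reshape(-1,2)
    d=np.c_[p,np.ones(len(p))]@R; o=-R.T@t
    return o+d*((z-o[2])/d[:,2])[:,None]
E
python3 - <<'E'
from h import *
for n in ["top","scene"]:
    c=capture(n); cv2.imwrite(f"pics/{n}0.png",c["img"])
    print(n,c["fovy"],c["k1"],(-np.array(c["R"]).T@np.array(c["t"])).round())
    for q in "bar dome block oval truffle well_bar well_round well_block well_oval board".split():
        for r in recognise(c,q)[:2]: print(q,np.round(r["centre"],1),round(r["confidence"],2),proj(c,r["centre"]).round()[0])
s=state();print(s["clock"],np.round(s["ee_rot"],3),s["tcp_pos"],s["gripper_width"])
E
```

```text
top 48.942757372940605 -0.09241170108944385 [350. 130. 898.]
bar [435.7 220.6  28.4] 0.62 [223. 231.]
dome [490.9 276.9  28.9] 0.49 [194. 201.]
block [530.5 218.6  31.7] 0.68 [225. 181.]
oval [532.8  82.1  19.8] 0.73 [296. 183.]
truffle [451.8  -1.8  26.4] 0.46 [340. 224.]
well_bar [457.7  78.7  10.9] 0.91 [298. 222.]
well_round [456.3  -4.9  11.1] 0.75 [341. 223.]
well_block [5.42e+02 5.00e-01 7.70e+00] 0.65 [337. 180.]
well_oval [536.8  83.6  16.3] 0.78 [295. 181.]
board [489.7 256.2   7.6] 0.87 [207. 204.]
board [457.   76.9  11.8] 0.22 [298. 222.]
scene 51.940888797799914 0.014685861898245459 [146. 675. 577.]
bar [429.9 224.5  28.1] 0.7 [278. 260.]
dome [491.3 283.9  23.8] 0.57 [230. 270.]
dome [533.2  87.8  17. ] 0.39 [270. 205.]
block [532.8 227.4  31.9] 0.9 [229. 239.]
oval [531.9  87.8  17.5] 0.61 [270. 205.]
well_round [458.4   2.2  15.2] 0.98 [321. 195.]
well_block [537.2  -1.8  13.5] 0.95 [290. 184.]
well_oval [531.3  83.2  10. ] 0.93 [272. 207.]
well_oval [530.6 224.7  31.6] 0.28 [231. 239.]
board [479.6 263.7  11.8] 0.96 [242. 270.]
1.1 [[ 0.926  0.378  0.   ]
 [ 0.378 -0.926 -0.   ]
 [-0.     0.    -1.   ]] [ 236.35898338 -578.58705494  404.77375243] 86.9411775999139
```

Run:
```python
from h import *
im=cv2.imread("pics/top0.png")
cv2.imwrite("pics/top0c.png",cv2.resize(im[130:280,160:390],None,fx=3.4,fy=3.4,interpolation=cv2.INTER_CUBIC))
```

```text
(no output)
```

View pics/top0c.png

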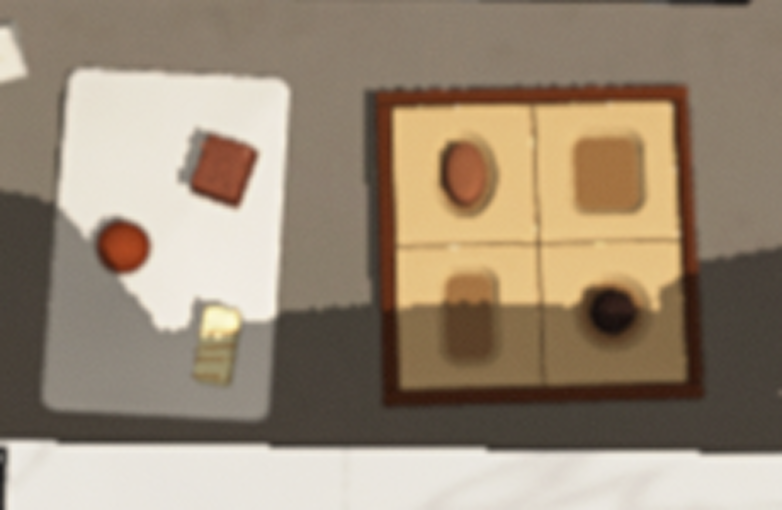

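View pics/scene0.png

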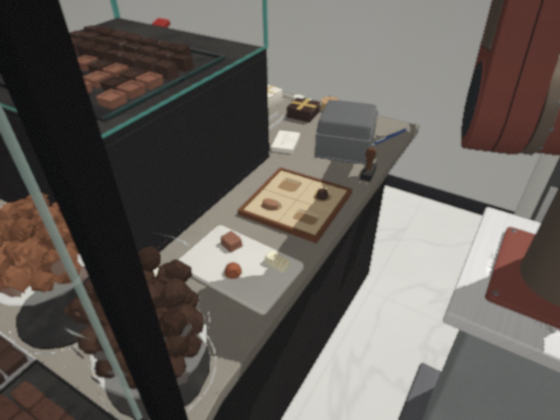

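The top crop shows the block at crop (222,168), dome at (123,247), bar at (218,345), and the truffle in the round well at (613,312). The oval is at (466,174), the empty block well is upper right and the empty bar well lower left. The scene view agrees, so I'm moving in for a wrist view.

```bash
python3 -m creep '[{"dx":0.62,"dy":-0.715},{"dx":0.62,"dy":-0.715},{"dx":0.62,"dy":-0.715},{"dx":0.62,"dy":-0.715},{"dx":0.62,"dy":-0.715},{"dx":0.62,"dy":-0.715},{"dx":0.62,"dy":-0.715}]' 15; python3 -m creep '[{"dx":0.62,"dy":-0.715,"az":0.246},{"dx":0.62,"dy":-0.715,"az":0.246},{"dx":0.62,"dy":-0.715,"az":0.246},{"dx":0.62,"dy":-0.715,"az":0.246},{"dx":0.62,"dy":-0.715,"az":0.246},{"dx":0.62,"dy":-0.715,"az":0.246},{"dx":0.62,"dy":-0.715,"az":0.246},{"dx":0.62,"dy":-0.715,"az":0.246},{"dx":0.62,"dy":-0.715,"az":0.246}]'
python3 - <<'E'
from h import *
c=capture("wrist"); cv2.imwrite("pics/w1.png",c["img"])
print(c["fovy"],c["k1"],(-np.array(c["R"]).T@np.array(c["t"])).round(),np.round(c["R"],2))
for q in "bar dome block oval truffle well_bar well_round well_block well_oval board".split():
    for r in recognise(c,q)[:1]: print(q,np.round(r["centre"],1),round(r["confidence"],2),proj(c,r["centre"]).round()[0])
s=state();print(s["clock"],np.round(s["ee_rot"],3),s["tcp_pos"],s["q"])
E
```

```text
61.45219036021135 -0.07035917363398075 [ 312. -548.  385.] [[ 0.38 -0.93 -0.  ]
 [-0.88 -0.36  0.3 ]
 [-0.28 -0.11 -0.95]]
1.65 [[ 0.926  0.378 -0.   ]
 [ 0.378 -0.926  0.   ]
 [ 0.    -0.    -1.   ]] [ 236.35705171 -578.57468116  404.71339875] [-1.30906766e+00  2.20422121e-01  1.52651986e+00  6.87214805e-06
  1.39469575e+00 -1.26077204e-01]schema error: expected keys ax, ay, az, dx, dy, dz, hand
schema error: expected keys ax, ay, az, dx, dy, dz, hand
```

View pics/w1.png

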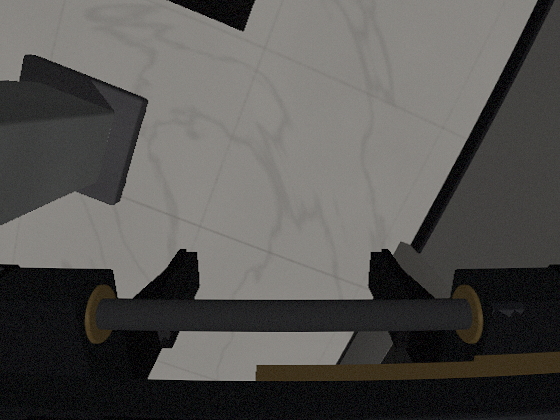

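The wrist view shows only floor and the gripper in the lower part (below row 250), because the move was refused: every row needs all seven keys. The camera sits on the tool's +x side, so I'll use yaw π to keep it away from the showcase.

```bash
python3 -m creep '[{"dx":0.62,"dy":-0.715,"dz":0,"ax":0,"ay":0,"az":-0.95,"hand":-1},{"dx":0.62,"dy":-0.715,"dz":0,"ax":0,"ay":0,"az":-0.95,"hand":-1},{"dx":0.62,"dy":-0.715,"dz":0,"ax":0,"ay":0,"az":-0.95,"hand":-1},{"dx":0.62,"dy":-0.715,"dz":0,"ax":0,"ay":0,"az":-0.95,"hand":-1},{"dx":0.62,"dy":-0.715,"dz":0,"ax":0,"ay":0,"az":-0.95,"hand":-1},{"dx":0.62,"dy":-0.715,"dz":0,"ax":0,"ay":0,"az":-0.95,"hand":-1},{"dx":0.62,"dy":-0.715,"dz":0,"ax":0,"ay":0,"az":-0.95,"hand":-1},{"dx":0.62,"dy":-0.715,"dz":0,"ax":0,"ay":0,"az":-0.95,"hand":-1},{"dx":0.62,"dy":-0.715,"dz":0,"ax":0,"ay":0,"az":-0.95,"hand":-1}]' 15; python3 -m creep '[{"dx":0.706,"dy":0.704,"dz":0,"ax":0,"ay":0,"az":-0.804,"hand":-1},{"dx":0.706,"dy":0.704,"dz":0,"ax":0,"ay":0,"az":-0.804,"hand":-1},{"dx":0.706,"dy":0.704,"dz":0,"ax":0,"ay":0,"az":-0.804,"hand":-1},{"dx":0.706,"dy":0.704,"dz":0,"ax":0,"ay":0,"az":-0.804,"hand":-1},{"dx":0.706,"dy":0.704,"dz":0,"ax":0,"ay":0,"az":-0.804,"hand":-1},{"dx":0.706,"dy":0.704,"dz":0,"ax":0,"ay":0,"az":-0.804,"hand":-1},{"dx":0.706,"dy":0.704,"dz":0,"ax":0,"ay":0,"az":-0.804,"hand":-1},{"dx":0.706,"dy":0.704,"dz":0,"ax":0,"ay":0,"az":-0.804,"hand":-1},{"dx":0.706,"dy":0.704,"dz":0,"ax":0,"ay":0,"az":-0.804,"hand":-1}]'
python3 - <<'E'
from h import *
c=capture("wrist"); cv2.imwrite("pics/w2.png",c["img"]); np.save("w2.npy",{k:c[k] for k in c},allow_pickle=True)
for q in "bar dome block oval truffle well_bar well_round well_block well_oval board".split():
    for r in recognise(c,q)[:1]: print(q,np.round(r["centre"],1),round(r["confidence"],2),proj(c,r["centre"]).round()[0])
s=state();print(s["clock"],np.round(s["ee_rot"],3),s["tcp_pos"],s["q"])
E
```

```text
clock: 2.78
tcp_pos: [357.9, -219.8, 405.0]
ee_rot: [[-0.303, 0.953, 0.0], [0.953, 0.303, -0.0], [-0.001, 0.0, -1.0]]
contact_force: [0.1, -0.2, -0.5]
gripper_width: 87.2
finger_force: 0.0
clock: 3.9
tcp_pos: [539.9, 133.9, 404.5]
ee_rot: [[-1.0, 0.003, -0.001], [0.003, 1.0, -0.001], [0.001, -0.001, -1.0]]
contact_force: [-0.3, 0.5, -0.3]
gripper_width: 87.2
finger_force: 0.0
bar [435.  215.6  30.1] 0.88 [369.  77.]
dome [490.5 273.3  26.5] 0.69 [422. 136.]
block [530.9 215.   30.2] 0.88 [363. 176.]
oval [536.3  84.8  20.9] 0.76 [237. 179.]
truffle [454.3  -2.2  21.5] 0.93 [147.  99.]
well_bar [453.   77.9   9.2] 0.65 [229.  97.]
well_round [458.3  -1.3   8.5] 0.68 [153. 103.]
well_block [ 5.413e+02 -2.000e-01  1.530e+01] 0.7 [159. 183.]
well_oval [537.3  80.6  15.2] 0.92 [234. 179.]
board [482.2 252.2  10.1] 0.96 [397. 126.]
4.45 [[-1.    -0.001  0.   ]
 [-0.001  1.     0.   ]
 [-0.     0.    -1.   ]] [540.03288665 134.51796539 404.81500415] [ 1.02415384e-01  5.72205256e-02  1.70708993e+00  1.31355052e-05
  1.37717770e+00 -1.46933304e+00]
```

View pics/w2.png

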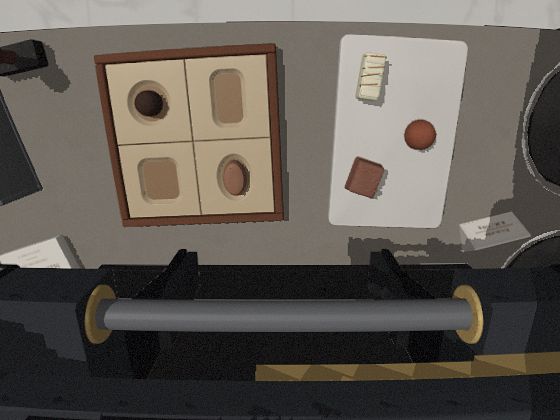

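The wrist view shows everything clearly. Truffle (150,103), bar well (229,97), block well (159,178), oval (236,178), bar (371,77), dome (420,135) and block (364,177) agree with the recogniser. Next I'll fit silhouettes for exact poses.

```bash
cat >> h.py <<'E'
from scipy.optimize import minimize
def box(l,w,h,z0):
    P=np.array([[a*l/2,b*w/2] for a,b in((1,1),(1,-1),(-1,-1),(-1,1))])
    return np.r_[np.c_[P,np.full(4,z0)],np.c_[P,np.full(4,z0+h)]]
def rnd(d,z0,prof):  # prof: (height, radius fraction)
    a=np.linspace(0,2*np.pi,40,endpoint=False)
    return np.vstack([np.c_[d/2*f*np.cos(a),d/2*f*np.sin(a),np.full(40,z0+h)] for h,f in prof])
def place(P,x,y,t):
    c,s=np.cos(t),np.sin(t); return np.c_[P[:,0]*c-P[:,1]*s+x,P[:,0]*s+P[:,1]*c+y,P[:,2]]
def seg(c,uv,smin,smax=256,rad=45,vmin=0,vmax=256,hmax=181,close=3):
    hsv=cv2.cvtColor(c["img"],cv2.COLOR_BGR2HSV)
    m=((hsv[...,1]>=smin)&(hsv[...,1]<smax)&(hsv[...,2]>=vmin)&(hsv[...,2]<vmax)).astype(np.uint8)
    w=np.zeros_like(m);cv2.circle(w,tuple(int(v) for v in uv),rad,1,-1);m&=w
    m=cv2.morphologyEx(m,cv2.MORPH_CLOSE,np.ones((close,close),np.uint8)); m=cv2.morphologyEx(m,cv2.MORPH_OPEN,np.ones((2,2),np.uint8))
    cs=cv2.findContours(m,cv2.RETR_EXTERNAL,cv2.CHAIN_APPROX_NONE)[0]
    k=max(cs,key=cv2.contourArea); o=np.zeros_like(m); cv2.drawContours(o,[cv2.convexHull(k)],-1,1,-1); return o
def sil(c,P,S=8):
    m=np.zeros((420*S,560*S),np.uint8)
    return None
def fit(c,m,P,x0,rot=True):
    ys,xs=np.nonzero(m); a,b=max(xs.min()-12,0),xs.max()+12; e,f=max(ys.min()-12,0),ys.max()+12
    S=6; M=cv2.resize(m[e:f,a:b].astype(np.float32),None,fx=S,fy=S,interpolation=cv2.INTER_LINEAR)>.5
    def cost(p):
        uv=(proj(c,place(P,p[0],p[1],p[2] if rot else 0))-[a,e]+.5)*S-.5
        q=np.zeros(M.shape,np.uint8); cv2.fillConvexPoly(q,cv2.convexHull(np.round(uv).astype(np.int32)),1); q=q>0
        return 1-(q&M).sum()/max((q|M).sum(),1)
    best=None
    for t in ([x0[2]+d for d in(-.3,0,.3)] if rot else [0]):
        p0=np.array([x0[0],x0[1],t]); sm=np.vstack([p0,p0+[6,0,0],p0+[0,6,0],p0+[0,0,.2]])
        r=minimize(cost,p0,method="Nelder-Mead",options=dict(initial_simplex=sm,xatol=.02,fatol=1e-5))
        if best is None or r.fun<best.fun: best=r
    return best.x,1-best.fun
BAR=box(44,22,19,10);BLOCK=box(38,32,20,10)
DOME=rnd(32,10,[(0,1),(10,.97),(15,.8),(20,.3)]);TRUF=rnd(27,7,[(5,.95),(8,1),(13,.95),(20,.4)])
def draw(im,c,P,p,col):
    uv=proj(c,place(P,*p)); cv2.polylines(im,[cv2.convexHull(np.round(uv*3).astype(np.int32))],True,col,1)
E
cat > m.py <<'E'
from h import *
c=np.load("w2.npy",allow_pickle=True).item()
hsv=cv2.cvtColor(c["img"],cv2.COLOR_BGR2HSV)
for n,u in dict(board=(400,90),bar=(369,77),bar2=(372,63),block=(363,176),dome=(420,135),cream=(120,80),frame=(200,52),counter=(300,100),truf=(148,103)).items(): print(n,hsv[u[1],u[0]],end=' ')
print()
big=cv2.resize(c["img"],None,fx=3,fy=3,interpolation=cv2.INTER_CUBIC)
J=[("bar",(371,77),30,dict(vmin=0),BAR,(435,216,0),1),("block",(364,177),90,{},BLOCK,(531,215,-.3),1),("dome",(420,135),90,{},DOME,(490,273,0),0)]
for n,uv,sm,kw,P,x0,rot in J:
    m=seg(c,uv,sm,**kw); p,s=fit(c,m,P,x0,rot); print(n,p.round(2),round(s,3)); draw(big,c,P,p,(0,255,0))
m=seg(c,(148,103),0,vmax=75,rad=28,close=1); p,s=fit(c,m,TRUF,(456,-1,0),0); print("truf",p.round(2),round(s,3)); draw(big,c,TRUF,p,(0,255,0))
m=seg(c,(192,135),45,vmin=110,rad=130); T=box(163,163,0.01,12); p,s=fit(c,m,T,(497,40,0)); print("tray",p.round(3),round(s,3)); draw(big,c,T,p,(0,255,0))
m=seg(c,(398,130),0,smax=25,vmin=120,rad=118); B=box(200,130,10,0); p,s=fit(c,m,B,(485,252,0)); print("board",p.round(3),round(s,3)); draw(big,c,B,p,(255,0,0))
cv2.imwrite("pics/fit2.png",big[90:690,240:1430][:, :])
o=cv2.resize(big[90:690,270:1430],(800,414),interpolation=cv2.INTER_AREA); cv2.imwrite("pics/fit2s.png",o)
E
python3 m.py
```

```text
board [ 19  15 188] bar [ 26  34 205] bar2 [ 24  37 192] block [  9 115 118] dome [  7 141 128] cream [ 19  61 181] frame [ 10 145  93] counter [ 19  35 118] truf [ 4 70 58] 
bar [ 4.3555e+02  2.1942e+02 -1.4000e-01] 0.904
block [ 5.3542e+02  2.1961e+02 -4.7000e-01] 0.825
dome [ 4.9170e+02  2.7693e+02 -1.1000e-01] 0.9
truf [ 4.5918e+02 -1.5300e+00  2.0000e-02] 0.944
tray [4.97668e+02 3.89290e+01 4.20000e-02] 0.989
board [ 4.95157e+02  2.52730e+02 -3.30000e-02] 0.988
```

View pics/fit2s.png

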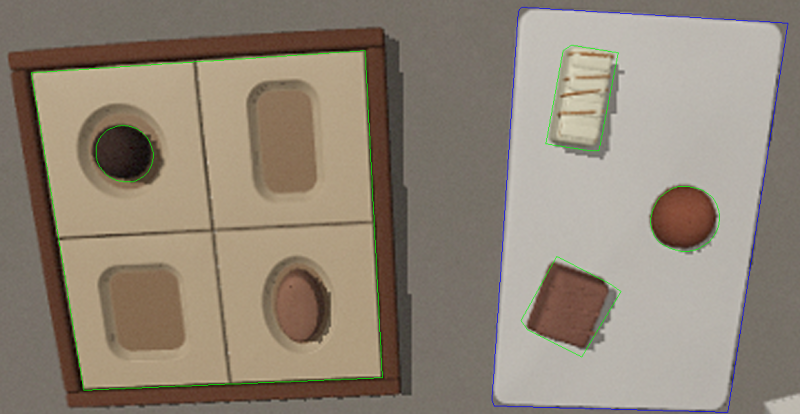

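```bash
cat > m2.py <<'E'
from h import *
c=np.load("w2.npy",allow_pickle=True).item()
def rect(n,uv,z,**kw):
    m=seg(c,uv,**kw); k=cv2.findContours(m,0,1)[0][0].reshape(-1,2).astype(float)
    W=ray(c,k,z); r=cv2.minAreaRect(W[:,:2].astype(np.float32)); print(n,np.round(r[0],1),np.round(r[1],1),round(r[2],1))
rect("bar",(371,77),24,smin=24,rad=40)
for s in (80,95,105): rect("block",(364,177),24,smin=s,rad=40)
for s in (80,100): rect("dome",(420,135),20,smin=s,rad=40)
for s in (66,72,78,85): rect("pad_bar",(229,97),7,smin=s,rad=32,vmin=100); rect("pad_block",(159,178),7,smin=s,rad=30,vmin=100)
p=proj(c,[[455,78.2,7],[540.4,-.4,7],[458.4,-3.8,7]]);print(p.round(1))
hsv=cv2.cvtColor(c["img"],cv2.COLOR_BGR2HSV);print(hsv[97,229],hsv[178,159],hsv[178,136:146,1])
E
python3 m2.py
```

```text
bar [435.5 219.3] [25.7 45.4] 82.8
block [535.4 219.1] [34.5 36.8] 72.1
block [535.3 219.1] [34.5 36.7] 72.1
block [535.3 219.1] [34.5 36.7] 72.1
dome [491.1 274.9] [29.5 32.2] 0.6
dome [491.1 274.5] [32.2 29.4] 48.3
pad_bar [457.   81.1] [58.9 62.1] 67.9
pad_block [539.5  -2.6] [66.6 65.3] 89.4
pad_bar [454.7  77.3] [58.1 36.9] 2.9
pad_block [540.2  -3.2] [46.  49.5] 89.8
pad_bar [453.6  75.8] [33.  53.6] 89.5
pad_block [539.8  -2.9] [46.5 43.7] 2.6
pad_bar [455.5  78.2] [27.9 47.8] 89.4
pad_block [ 5.407e+02 -4.000e-01] [44.1 38.1] 1.6
[[229.4  98.9]
 [161.8 180.5]
 [151.1 103.4]]
[ 14  97 137] [ 15  99 131] [ 68  67  70  77  79  72  75  73  85 106]
```

Wells agree: bar well (455.5,78.2) and block well (540.7,-0.4), with pad sizes matching to 0.1–2 mm. Tray yaw is about 0.04. Bar first.

```bash
python3 -m creep '[{"dx":0.26,"dy":0.214,"dz":0.2,"ax":0,"ay":0,"az":0.083,"hand":-0.2},{"dx":0.26,"dy":0.214,"dz":0.3,"ax":0,"ay":0,"az":0.083,"hand":-0.2},{"dx":0.26,"dy":0.214,"dz":0.35,"ax":0,"ay":0,"az":0.083,"hand":-0.2},{"dx":0.26,"dy":0.214,"dz":0.4,"ax":0,"ay":0,"az":0.083,"hand":-0.2},{"dx":0.26,"dy":0.214,"dz":0.45,"ax":0,"ay":0,"az":0.083,"hand":-0.2},{"dx":0.26,"dy":0.214,"dz":0.45,"ax":0,"ay":0,"az":0.083,"hand":-0.2}]' 15
python3 - <<'E'
from h import *
s=state();print(s["tcp_pos"],s["gripper_width"])
c=capture("wrist"); cv2.imwrite("pics/w3.png",c["img"])
E
```

```text
clock: 5.2
tcp_pos: [435.0, 220.0, 223.2]
ee_rot: [[-0.992, 0.128, -0.004], [0.128, 0.992, -0.001], [0.003, -0.002, -1.0]]
contact_force: [0.5, 0.5, -0.3]
gripper_width: 52.4
finger_force: 0.0
[434.95332706 219.99664217 223.20953622] 52.449334203651695
```

View pics/w3.png

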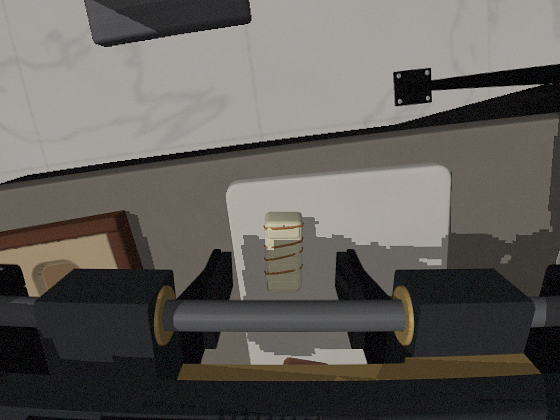

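The bar at column 285 is aligned and centred between the fingertips at columns 232 and 337. Lowering and closing.

```bash
python3 -m creep '[{"dx":0,"dy":0,"dz":0.04,"ax":0,"ay":0,"az":0,"hand":-0.2},{"dx":0,"dy":0,"dz":0.066,"ax":0,"ay":0,"az":0,"hand":-0.2},{"dx":0,"dy":0,"dz":0.066,"ax":0,"ay":0,"az":0,"hand":-0.2},{"dx":0,"dy":0,"dz":0.066,"ax":0,"ay":0,"az":0,"hand":1},{"dx":0,"dy":0,"dz":0.066,"ax":0,"ay":0,"az":0,"hand":1},{"dx":0,"dy":0,"dz":0.066,"ax":0,"ay":0,"az":0,"hand":1},{"dx":0,"dy":0,"dz":0.066,"ax":0,"ay":0,"az":0,"hand":1},{"dx":0,"dy":0,"dz":0.066,"ax":0,"ay":0,"az":0,"hand":1},{"dx":0,"dy":0,"dz":0.066,"ax":0,"ay":0,"az":0,"hand":1},{"dx":0,"dy":0,"dz":0.066,"ax":0,"ay":0,"az":0,"hand":1}]' 15
```

```text
clock: 6.5
tcp_pos: [436.1, 220.2, 198.6]
ee_rot: [[-0.992, 0.129, 0.0], [0.129, 0.992, 0.0], [-0.0, 0.0, -1.0]]
contact_force: [-1.7, -0.2, 3.4]
gripper_width: 21.0
finger_force: 15.0
```

```bash
python3 -m creep '[{"dx":0,"dy":0,"dz":-0.1,"ax":0,"ay":0,"az":0,"hand":1},{"dx":-0.045,"dy":-0.17,"dz":-0.13,"ax":0,"ay":0,"az":-0.05,"hand":1},{"dx":-0.0934,"dy":-0.346,"dz":-0.13,"ax":0,"ay":0,"az":-0.108,"hand":1},{"dx":-0.0934,"dy":-0.346,"dz":-0.13,"ax":0,"ay":0,"az":-0.108,"hand":1},{"dx":-0.0934,"dy":-0.346,"dz":-0.13,"ax":0,"ay":0,"az":-0.108,"hand":1},{"dx":-0.0934,"dy":-0.346,"dz":-0.1,"ax":0,"ay":0,"az":-0.108,"hand":1},{"dx":-0.0934,"dy":-0.346,"dz":-0.1,"ax":0,"ay":0,"az":-0.108,"hand":1},{"dx":-0.0934,"dy":-0.346,"dz":-0.1,"ax":0,"ay":0,"az":-0.108,"hand":1}]'
cat > look.py <<'E'
import sys
from h import *
s=state(); c=capture("wrist"); np.save(sys.argv[1]+".npy",dict(c),allow_pickle=True)
im=c["img"].copy(); print(s["clock"],s["tcp_pos"].round(2) if hasattr(s["tcp_pos"],"round") else s["tcp_pos"],np.arctan2(s["ee_rot"][1][0],s["ee_rot"][0][0]))
big=cv2.resize(im,None,fx=3,fy=3,interpolation=cv2.INTER_CUBIC)
L,W,H,off=map(float,sys.argv[2:6]); t=np.array(s["tcp_pos"]); yaw=np.arctan2(s["ee_rot"][1][0],s["ee_rot"][0][0])
P=place(box(L,W,H,t[2]-182-off),t[0],t[1],yaw)
for f in (P[4:],P[:4]): cv2.polylines(big,[np.round(proj(c,f)*3).astype(np.int32)],True,(0,255,0),1)
P=place(box(50,28,5,7),455.5,78.2,.04) if "bar" in sys.argv[1] else place(box(44,38,5,7),540.7,-.4,.04)
cv2.polylines(big,[np.round(proj(c,P[:4])*3).astype(np.int32)],True,(255,0,0),1)
cv2.imwrite("pics/"+sys.argv[1]+".png",big[350:950,450:1250])
E
python3 look.py bar_h 44 22 19 6.6
```

```text
clock: 7.5
tcp_pos: [454.9, 78.9, 237.8]
ee_rot: [[-0.999, -0.042, -0.001], [-0.042, 0.999, 0.0], [0.001, 0.0, -1.0]]
contact_force: [0.0, -0.3, 0.1]
gripper_width: 21.7
finger_force: 15.0
7.5 [454.86  78.9  237.84] -3.0994192537911083
```

View pics/bar_h.png

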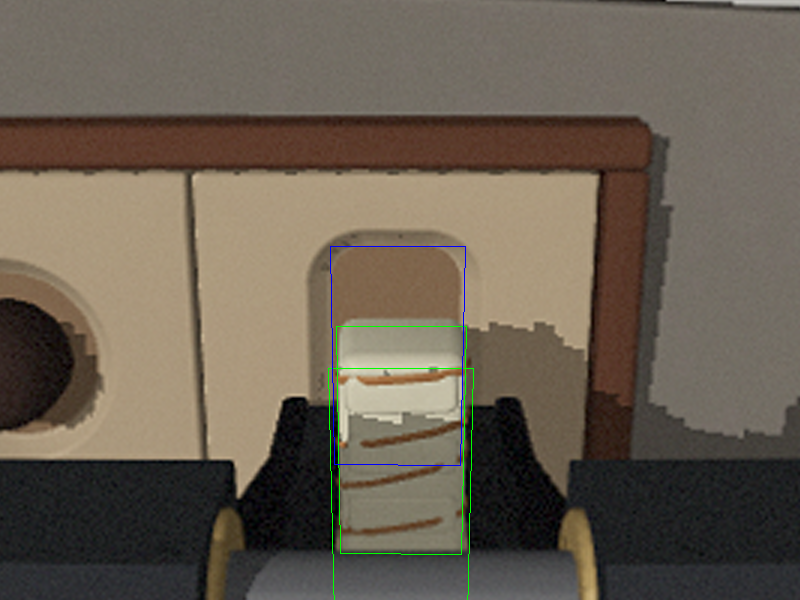

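The bar is held within about 1 mm of prediction (near lower edge at row 320, predicted 326), and the projected well floor (row 248) matches the pad. Lowering and releasing.

```bash
python3 -m creep '[{"dx":-0.004,"dy":-0.001,"dz":0.06,"ax":0,"ay":0,"az":0,"hand":1},{"dx":-0.004,"dy":-0.001,"dz":0.09,"ax":0,"ay":0,"az":0,"hand":1},{"dx":-0.004,"dy":-0.001,"dz":0.105,"ax":0,"ay":0,"az":0,"hand":1},{"dx":-0.004,"dy":-0.001,"dz":0.105,"ax":0,"ay":0,"az":0,"hand":1},{"dx":-0.004,"dy":-0.001,"dz":0.105,"ax":0,"ay":0,"az":0,"hand":1}]'; python3 -m creep '[{"dx":0,"dy":0,"dz":0,"ax":0,"ay":0,"az":0,"hand":0},{"dx":0,"dy":0,"dz":0,"ax":0,"ay":0,"az":0,"hand":0},{"dx":0,"dy":0,"dz":0,"ax":0,"ay":0,"az":0,"hand":-0.2},{"dx":0,"dy":0,"dz":-0.05,"ax":0,"ay":0,"az":0,"hand":-0.2},{"dx":0,"dy":0,"dz":-0.1,"ax":0,"ay":0,"az":0,"hand":-0.2},{"dx":0,"dy":0,"dz":-0.1,"ax":0,"ay":0,"az":0,"hand":-0.2},{"dx":0,"dy":0,"dz":-0.1,"ax":0,"ay":0,"az":0,"hand":-0.2}]'
```

```text
clock: 8.18
tcp_pos: [457.1, 77.7, 196.8]
ee_rot: [[-0.999, -0.041, 0.001], [-0.041, 0.999, 0.0], [-0.001, -0.0, -1.0]]
contact_force: [-0.3, 0.4, -0.2]
gripper_width: 21.5
finger_force: 15.0
clock: 9.05
tcp_pos: [456.5, 77.7, 235.8]
ee_rot: [[-0.999, -0.041, -0.001], [-0.041, 0.999, 0.0], [0.001, 0.0, -1.0]]
contact_force: [-0.1, 0.1, -0.8]
gripper_width: 52.2
finger_force: 0.0
```

```bash
python3 -m creep '[{"dx":-0.05,"dy":0.08,"dz":-0.05,"ax":0,"ay":0,"az":0.06,"hand":-0.4},{"dx":-0.213,"dy":0.347,"dz":-0.05,"ax":0,"ay":0,"az":0.262,"hand":-0.4},{"dx":-0.213,"dy":0.347,"dz":-0.05,"ax":0,"ay":0,"az":0.262,"hand":-0.4},{"dx":-0.213,"dy":0.347,"dz":-0.0,"ax":0,"ay":0,"az":0.262,"hand":-0.4},{"dx":-0.213,"dy":0.347,"dz":0,"ax":0,"ay":0,"az":0.262,"hand":-0.4},{"dx":-0.213,"dy":0.347,"dz":0,"ax":0,"ay":0,"az":0.262,"hand":-0.4},{"dx":-0.213,"dy":0.347,"dz":0,"ax":0,"ay":0,"az":0.262,"hand":-0.4}]'
python3 look.py block_a 38 32 20 42.4
```

```text
clock: 9.93
tcp_pos: [536.2, 218.9, 236.7]
ee_rot: [[-0.932, 0.363, 0.0], [0.363, 0.932, -0.0], [-0.0, 0.0, -1.0]]
contact_force: [-0.1, 0.6, -0.2]
gripper_width: 61.0
finger_force: 0.0
9.925 [536.22 218.89 236.74] 2.769663632616169
```

View pics/block_a.png

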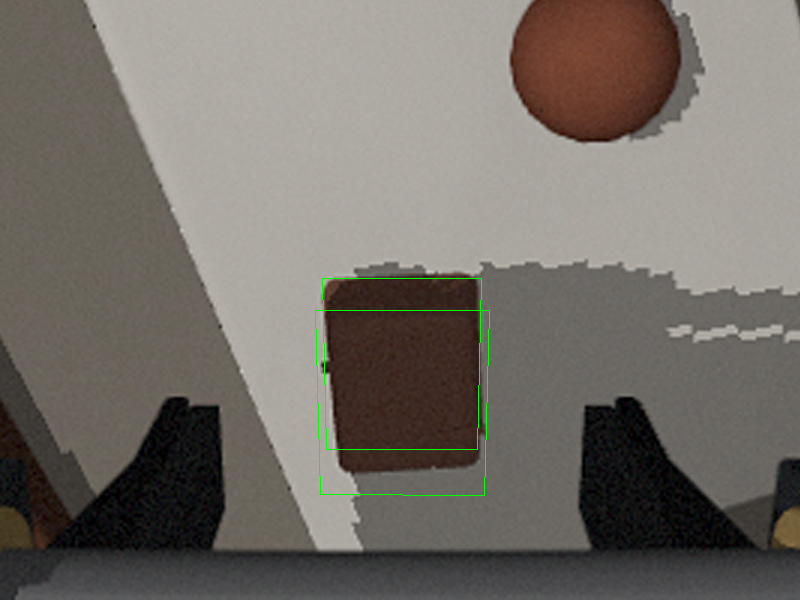

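The block sits centred between the fingers, turned about 3° and about 1.5 mm towards the camera (near edge at row 274, predicted 278). Correcting and grasping.

```bash
python3 -m creep '[{"dx":0.004,"dy":0,"dz":0.06,"ax":0,"ay":0,"az":-0.03,"hand":-0.4},{"dx":0.004,"dy":0,"dz":0.095,"ax":0,"ay":0,"az":-0.03,"hand":-0.4},{"dx":0.004,"dy":0,"dz":0.095,"ax":0,"ay":0,"az":-0.03,"hand":-0.4},{"dx":0.004,"dy":0,"dz":0.095,"ax":0,"ay":0,"az":-0.03,"hand":1},{"dx":0.004,"dy":0,"dz":0.095,"ax":0,"ay":0,"az":-0.03,"hand":1},{"dx":0.004,"dy":0,"dz":0.095,"ax":0,"ay":0,"az":-0.03,"hand":1},{"dx":0.004,"dy":0,"dz":0.095,"ax":0,"ay":0,"az":-0.03,"hand":1},{"dx":0.004,"dy":0,"dz":0.095,"ax":0,"ay":0,"az":-0.03,"hand":1},{"dx":0.004,"dy":0,"dz":0.095,"ax":0,"ay":0,"az":-0.03,"hand":1}]' 18
```

```text
clock: 11.1
tcp_pos: [535.0, 220.5, 198.7]
ee_rot: [[-0.948, 0.318, 0.0], [0.318, 0.948, 0.0], [-0.0, 0.0, -1.0]]
contact_force: [-0.0, 0.2, 3.5]
gripper_width: 31.0
finger_force: 18.0
```

```bash
python3 -m creep '[{"dx":0,"dy":0,"dz":-0.1,"ax":0,"ay":0,"az":0,"hand":1},{"dx":-0.05,"dy":-0.14,"dz":-0.13,"ax":0,"ay":0,"az":-0.07,"hand":1},{"dx":-0.1,"dy":-0.28,"dz":-0.13,"ax":0,"ay":0,"az":-0.14,"hand":1},{"dx":-0.15,"dy":-0.41,"dz":-0.13,"ax":0,"ay":0,"az":-0.2,"hand":1},{"dx":-0.189,"dy":-0.519,"dz":-0.13,"ax":0,"ay":0,"az":-0.2315,"hand":1},{"dx":-0.189,"dy":-0.519,"dz":-0.12,"ax":0,"ay":0,"az":-0.2315,"hand":1},{"dx":-0.189,"dy":-0.519,"dz":-0.1,"ax":0,"ay":0,"az":-0.2315,"hand":1},{"dx":-0.189,"dy":-0.519,"dz":-0.1,"ax":0,"ay":0,"az":-0.2315,"hand":1},{"dx":-0.189,"dy":-0.519,"dz":-0.1,"ax":0,"ay":0,"az":-0.2315,"hand":1}]'
python3 look.py block_h 38 32 20 6.7
```

```text
clock: 12.22
tcp_pos: [540.3, 0.8, 238.0]
ee_rot: [[-0.999, -0.042, -0.001], [-0.042, 0.999, 0.0], [0.001, 0.0, -1.0]]
contact_force: [0.2, 0.1, -0.2]
gripper_width: 30.7
finger_force: 18.0
12.225 [540.31   0.76 238.03] -3.1000615970810204
```

View pics/block_h.png

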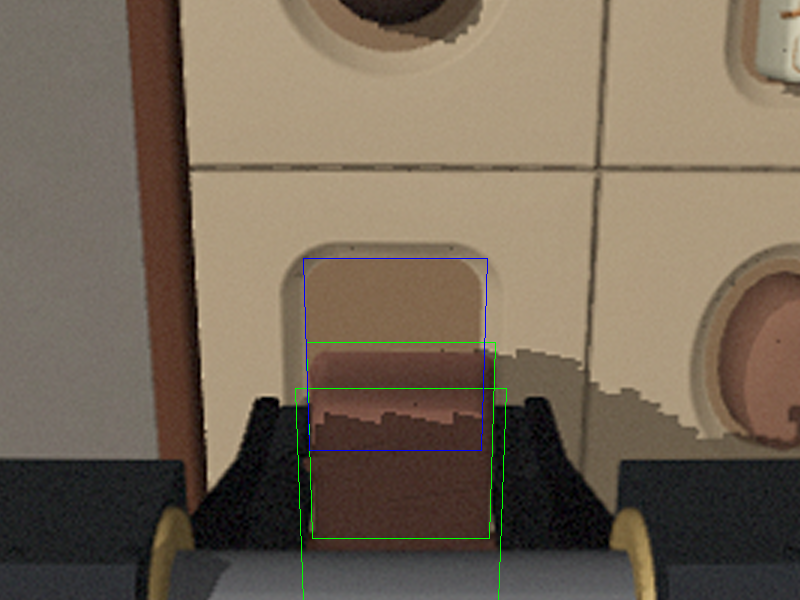

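The block is held about 1.5 mm forward (near edge at row 352, predicted 342). The well pad spans columns 303–482, as projected. Adjusting, lowering and releasing.

```bash
python3 -m creep '[{"dx":0.004,"dy":-0.001,"dz":0.06,"ax":0,"ay":0,"az":0,"hand":1},{"dx":0.004,"dy":-0.001,"dz":0.09,"ax":0,"ay":0,"az":0,"hand":1},{"dx":0.004,"dy":-0.001,"dz":0.105,"ax":0,"ay":0,"az":0,"hand":1},{"dx":0.004,"dy":-0.001,"dz":0.105,"ax":0,"ay":0,"az":0,"hand":1},{"dx":0.004,"dy":-0.001,"dz":0.105,"ax":0,"ay":0,"az":0,"hand":1}]'; python3 -m creep '[{"dx":0,"dy":0,"dz":0,"ax":0,"ay":0,"az":0,"hand":0},{"dx":0,"dy":0,"dz":0,"ax":0,"ay":0,"az":0,"hand":-0.2},{"dx":0,"dy":0,"dz":0,"ax":0,"ay":0,"az":0,"hand":-0.2},{"dx":0,"dy":0,"dz":-0.05,"ax":0,"ay":0,"az":0,"hand":-0.2},{"dx":0,"dy":0,"dz":-0.1,"ax":0,"ay":0,"az":0,"hand":-0.2},{"dx":0,"dy":0,"dz":-0.1,"ax":0,"ay":0,"az":0,"hand":-0.2},{"dx":0,"dy":0,"dz":-0.1,"ax":0,"ay":0,"az":0,"hand":-0.2}]'
```

```text
clock: 12.9
tcp_pos: [539.2, -0.9, 196.9]
ee_rot: [[-0.999, -0.04, 0.001], [-0.04, 0.999, -0.0], [-0.001, -0.0, -1.0]]
contact_force: [0.4, -0.0, 0.1]
gripper_width: 31.1
finger_force: 18.0
clock: 13.78
tcp_pos: [538.5, -0.8, 235.7]
ee_rot: [[-0.999, -0.04, -0.001], [-0.04, 0.999, 0.0], [0.001, 0.0, -1.0]]
contact_force: [-0.1, 0.5, 0.7]
gripper_width: 52.4
finger_force: 0.0
```

```bash
python3 -m creep '[{"dx":0.1,"dy":0.003,"dz":-0.02,"ax":0,"ay":0,"az":0,"hand":-0.2},{"dx":0.199,"dy":0.006,"dz":0,"ax":0,"ay":0,"az":0,"hand":-0.2},{"dx":0.199,"dy":0.006,"dz":0,"ax":0,"ay":0,"az":0,"hand":-0.2},{"dx":0.199,"dy":0.006,"dz":0,"ax":0,"ay":0,"az":0,"hand":-0.2},{"dx":0.199,"dy":0.006,"dz":0,"ax":0,"ay":0,"az":0,"hand":-0.2}]'
python3 look.py truf_a 27 27 20 47
```

```text
clock: 14.4
tcp_pos: [460.2, -1.8, 236.6]
ee_rot: [[-0.999, -0.04, 0.001], [-0.04, 0.999, -0.0], [-0.001, -0.0, -1.0]]
contact_force: [0.1, 0.4, -0.5]
gripper_width: 52.2
finger_force: 0.0
14.4 [460.19  -1.77 236.64] -3.101720081496892
```

View pics/truf_a.png

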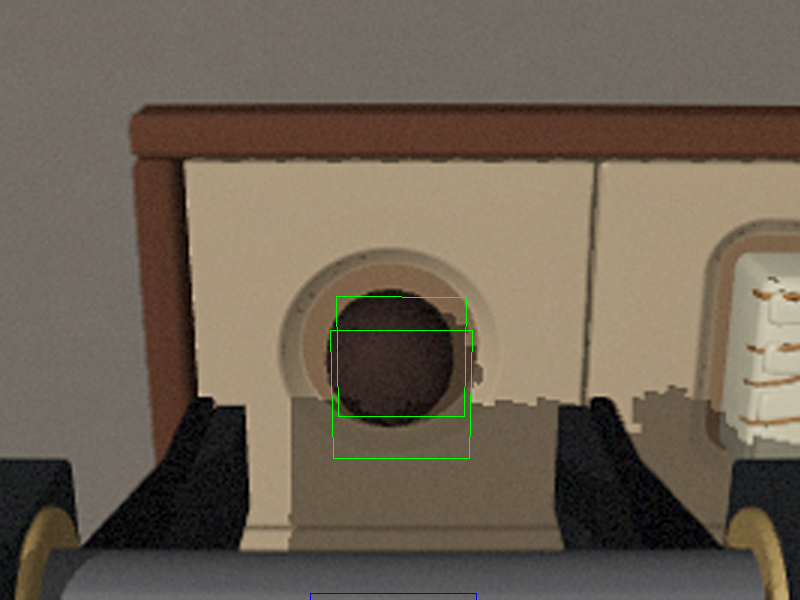

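The truffle is at crop (390,358), about 2 mm nearer and to the left of the predicted centre, which coincides with the well centre. Correcting and grasping with a narrower opening to clear the frame.

```bash
python3 -m creep '[{"dx":0.0055,"dy":-0.0055,"dz":0.02,"ax":0,"ay":0,"az":0,"hand":0},{"dx":0.0055,"dy":-0.0055,"dz":0.06,"ax":0,"ay":0,"az":0,"hand":0},{"dx":0.0055,"dy":-0.0055,"dz":0.1025,"ax":0,"ay":0,"az":0,"hand":0},{"dx":0.0055,"dy":-0.0055,"dz":0.1025,"ax":0,"ay":0,"az":0,"hand":0},{"dx":0.0055,"dy":-0.0055,"dz":0.1025,"ax":0,"ay":0,"az":0,"hand":1},{"dx":0.0055,"dy":-0.0055,"dz":0.1025,"ax":0,"ay":0,"az":0,"hand":1},{"dx":0.0055,"dy":-0.0055,"dz":0.1025,"ax":0,"ay":0,"az":0,"hand":1},{"dx":0.0055,"dy":-0.0055,"dz":0.1025,"ax":0,"ay":0,"az":0,"hand":1},{"dx":0.0055,"dy":-0.0055,"dz":0.1025,"ax":0,"ay":0,"az":0,"hand":1}]' 12
```

```text
clock: 15.58
tcp_pos: [457.0, -3.9, 195.2]
ee_rot: [[-0.999, -0.04, -0.0], [-0.04, 0.999, 0.0], [0.0, 0.0, -1.0]]
contact_force: [-0.3, -0.2, -0.6]
gripper_width: 24.6
finger_force: 12.0
```

```bash
python3 -m creep '[{"dx":0,"dy":0,"dz":-0.08,"ax":0,"ay":0,"az":0,"hand":1},{"dx":0,"dy":0.05,"dz":-0.14,"ax":0,"ay":0,"az":0,"hand":1},{"dx":0.0185,"dy":0.19,"dz":-0.14,"ax":0,"ay":0,"az":0,"hand":1},{"dx":0.0185,"dy":0.33,"dz":-0.14,"ax":0,"ay":0,"az":0,"hand":1},{"dx":0.0185,"dy":0.47,"dz":-0.14,"ax":0,"ay":0,"az":0,"hand":1},{"dx":0.0185,"dy":0.598,"dz":-0.1,"ax":0,"ay":0,"az":0,"hand":1},{"dx":0.0185,"dy":0.598,"dz":-0.06,"ax":0,"ay":0,"az":0,"hand":1},{"dx":0.0185,"dy":0.598,"dz":-0.03,"ax":0,"ay":0,"az":0,"hand":1},{"dx":0.0185,"dy":0.598,"dz":-0.015,"ax":0,"ay":0,"az":0,"hand":1},{"dx":0.0185,"dy":0.598,"dz":-0.009,"ax":0,"ay":0,"az":0,"hand":1},{"dx":0.0185,"dy":0.598,"dz":-0.009,"ax":0,"ay":0,"az":0,"hand":1},{"dx":0.0185,"dy":0.598,"dz":-0.009,"ax":0,"ay":0,"az":0,"hand":1}]'
```

```text
clock: 17.08
tcp_pos: [440.6, 234.5, 199.5]
ee_rot: [[-0.999, -0.039, 0.001], [-0.039, 0.999, 0.0], [-0.001, 0.0, -1.0]]
contact_force: [-1.1, 0.4, -0.5]
gripper_width: 24.8
finger_force: 12.0
```

```bash
python3 -m creep '[{"dx":0,"dy":0,"dz":0.002,"ax":0,"ay":0,"az":0,"hand":1},{"dx":0,"dy":0,"dz":0.002,"ax":0,"ay":0,"az":0,"hand":1},{"dx":0,"dy":0,"dz":0.002,"ax":0,"ay":0,"az":0,"hand":0.3},{"dx":0,"dy":0,"dz":0.002,"ax":0,"ay":0,"az":0,"hand":0},{"dx":0,"dy":0,"dz":0.002,"ax":0,"ay":0,"az":0,"hand":-0.2},{"dx":0,"dy":0,"dz":0,"ax":0,"ay":0,"az":0,"hand":-0.2},{"dx":0,"dy":0,"dz":-0.05,"ax":0,"ay":0,"az":0,"hand":-0.2},{"dx":0,"dy":0,"dz":-0.1,"ax":0,"ay":0,"az":0,"hand":-0.2},{"dx":-0.131,"dy":0.097,"dz":-0.1,"ax":0,"ay":0,"az":0,"hand":-0.2},{"dx":-0.131,"dy":0.097,"dz":-0.1,"ax":0,"ay":0,"az":0,"hand":-0.2},{"dx":-0.131,"dy":0.097,"dz":-0.1,"ax":0,"ay":0,"az":0,"hand":-0.2},{"dx":-0.131,"dy":0.097,"dz":-0.1,"ax":0,"ay":0,"az":0,"hand":-0.2}]'
python3 look.py dome_a 32 32 20 46
```

```text
clock: 18.58
tcp_pos: [490.2, 275.2, 238.7]
ee_rot: [[-0.999, -0.04, -0.001], [-0.04, 0.999, -0.001], [0.001, -0.0, -1.0]]
contact_force: [0.6, 0.1, -0.3]
gripper_width: 52.2
finger_force: 0.0
18.575 [490.2  275.18 238.67] -3.1017430652579563
```

View pics/dome_a.png

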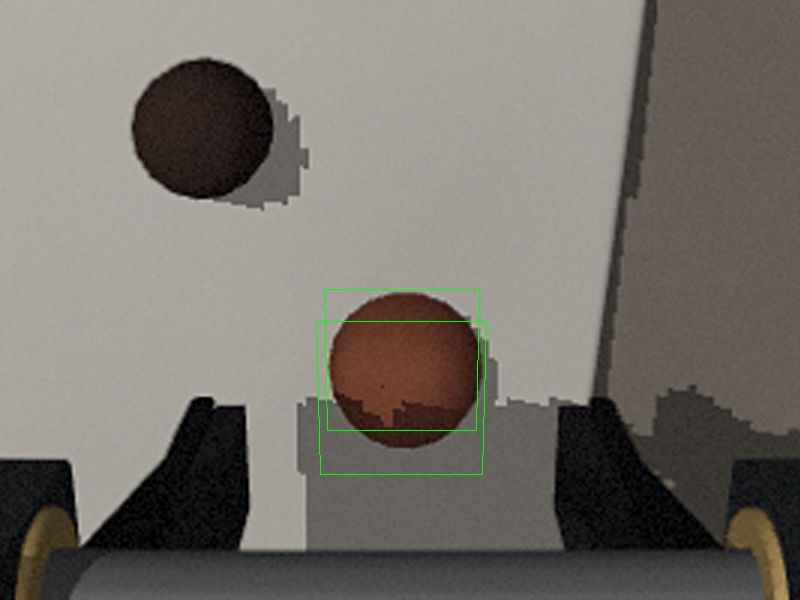

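The truffle stands on the board at (203,128). The dome at (406,370) is centred under the gripper. Grasping it.

```bash
python3 -m creep '[{"dx":0,"dy":0.002,"dz":0.06,"ax":0,"ay":0,"az":0,"hand":-0.2},{"dx":0,"dy":0.002,"dz":0.1,"ax":0,"ay":0,"az":0,"hand":-0.2},{"dx":0,"dy":0.002,"dz":0.1,"ax":0,"ay":0,"az":0,"hand":-0.2},{"dx":0,"dy":0.002,"dz":0.1,"ax":0,"ay":0,"az":0,"hand":1},{"dx":0,"dy":0.002,"dz":0.1,"ax":0,"ay":0,"az":0,"hand":1},{"dx":0,"dy":0.002,"dz":0.1,"ax":0,"ay":0,"az":0,"hand":1},{"dx":0,"dy":0.002,"dz":0.1,"ax":0,"ay":0,"az":0,"hand":1},{"dx":0,"dy":0.002,"dz":0.1,"ax":0,"ay":0,"az":0,"hand":1},{"dx":0,"dy":0.002,"dz":0.1,"ax":0,"ay":0,"az":0,"hand":1}]' 12
```

```text
clock: 19.75
tcp_pos: [491.2, 276.5, 199.4]
ee_rot: [[-0.999, -0.04, 0.001], [-0.04, 0.999, 0.0], [-0.001, 0.0, -1.0]]
contact_force: [0.3, -0.6, 3.8]
gripper_width: 27.8
finger_force: 11.7
```

```bash
python3 -m creep '[{"dx":0,"dy":0,"dz":-0.03,"ax":0,"ay":0,"az":0,"hand":1},{"dx":0,"dy":0,"dz":-0.1,"ax":0,"ay":0,"az":0,"hand":1},{"dx":0.02,"dy":-0.1,"dz":-0.14,"ax":0,"ay":0,"az":0,"hand":1},{"dx":0.04,"dy":-0.22,"dz":-0.14,"ax":0,"ay":0,"az":0,"hand":1},{"dx":0.06,"dy":-0.34,"dz":-0.14,"ax":0,"ay":0,"az":0,"hand":1},{"dx":0.08,"dy":-0.46,"dz":-0.14,"ax":0,"ay":0,"az":0,"hand":1},{"dx":0.1,"dy":-0.58,"dz":-0.14,"ax":0,"ay":0,"az":0,"hand":1},{"dx":0.11,"dy":-0.697,"dz":-0.12,"ax":0,"ay":0,"az":0,"hand":1},{"dx":0.11,"dy":-0.697,"dz":-0.1,"ax":0,"ay":0,"az":0,"hand":1},{"dx":0.11,"dy":-0.697,"dz":-0.1,"ax":0,"ay":0,"az":0,"hand":1},{"dx":0.11,"dy":-0.697,"dz":-0.1,"ax":0,"ay":0,"az":0,"hand":1}]'
python3 look.py dome_h 32 32 20 7.4
```

```text
clock: 21.12
tcp_pos: [458.2, -2.9, 239.1]
ee_rot: [[-0.999, -0.041, -0.0], [-0.041, 0.999, 0.0], [0.0, 0.0, -1.0]]
contact_force: [-0.9, 0.2, 0.2]
gripper_width: 28.1
finger_force: 11.3
21.125 [458.18  -2.88 239.11] -3.10027669264791
```

View pics/dome_h.png

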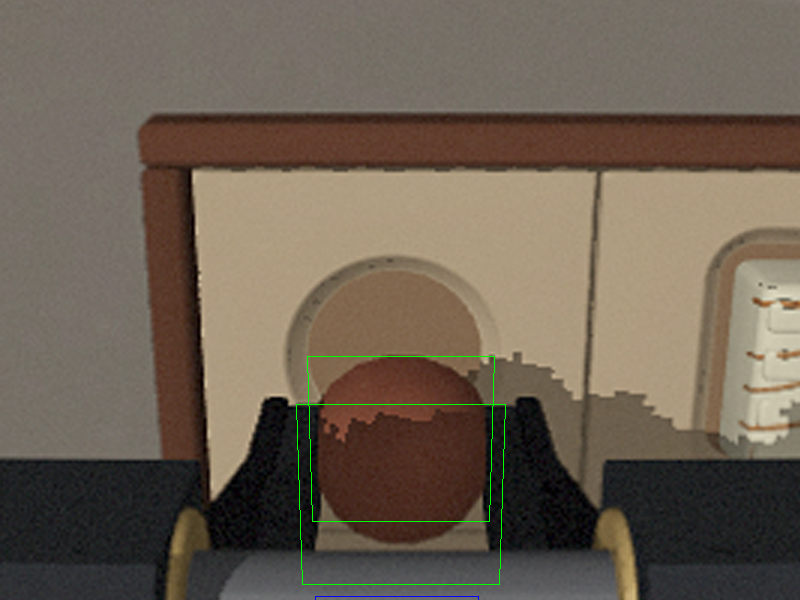

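The dome is level and centred in the hand (columns 318–487), with the well floor at columns 308–481, about 1 mm left. Lowering and releasing.

```bash
python3 -m creep '[{"dx":0,"dy":-0.002,"dz":0.05,"ax":0,"ay":0,"az":0,"hand":1},{"dx":0,"dy":-0.002,"dz":0.09,"ax":0,"ay":0,"az":0,"hand":1},{"dx":0,"dy":-0.002,"dz":0.106,"ax":0,"ay":0,"az":0,"hand":1},{"dx":0,"dy":-0.002,"dz":0.106,"ax":0,"ay":0,"az":0,"hand":1},{"dx":0,"dy":-0.002,"dz":0.106,"ax":0,"ay":0,"az":0,"hand":1},{"dx":0,"dy":-0.002,"dz":0.106,"ax":0,"ay":0,"az":0,"hand":0.2},{"dx":0,"dy":-0.002,"dz":0.106,"ax":0,"ay":0,"az":0,"hand":0},{"dx":0,"dy":-0.002,"dz":0.106,"ax":0,"ay":0,"az":0,"hand":0},{"dx":0,"dy":-0.002,"dz":0.05,"ax":0,"ay":0,"az":0,"hand":0},{"dx":0,"dy":-0.002,"dz":0,"ax":0,"ay":0,"az":0,"hand":0}]'; python3 -m creep '[{"dx":0,"dy":0.01,"dz":-0.15,"ax":0,"ay":0,"az":0,"hand":-0.2},{"dx":-0.1,"dy":0.15,"dz":-0.3,"ax":0,"ay":0,"az":0,"hand":-1},{"dx":-0.2,"dy":0.3,"dz":-0.4,"ax":0,"ay":0,"az":0,"hand":-1},{"dx":-0.2,"dy":0.345,"dz":-0.41,"ax":0,"ay":0,"az":0,"hand":-1},{"dx":-0.2,"dy":0.345,"dz":-0.41,"ax":0,"ay":0,"az":0,"hand":-1},{"dx":-0.2,"dy":0.345,"dz":-0.41,"ax":0,"ay":0,"az":0,"hand":-1},{"dx":-0.2,"dy":0.345,"dz":-0.41,"ax":0,"ay":0,"az":0,"hand":-1}]'
cat > fin.py <<'E'
from h import *
c=capture("wrist"); im=cv2.resize(c["img"],None,fx=3,fy=3,interpolation=cv2.INTER_CUBIC)
for n in "bar dome block oval truffle".split():
    for r in recognise(c,n)[:1]: print(n,np.round(r["centre"],1),round(r["confidence"],2))
for P,a in ((box(44,22,19,7),(455.5,78.2,.04)),(box(38,32,20,7),(540.7,-.4,.04)),(rnd(32,7,[(0,1),(10,.97)]),(458.4,-3.8,0)),(box(163,163,.01,12),(497.7,38.9,.042))): draw(im,c,P,a,(0,255,0))
cv2.imwrite("pics/fin.png",im[100:700,240:1040]); print(state()["clock"],proj(c,[440,235,10]))
E
python3 fin.py
```

```text
clock: 22.42
tcp_pos: [458.0, -4.7, 239.3]
ee_rot: [[-0.999, -0.04, -0.0], [-0.04, 0.999, 0.0], [0.0, 0.0, -1.0]]
contact_force: [-0.2, -0.4, 0.3]
gripper_width: 43.5
finger_force: 0.0
clock: 23.3
tcp_pos: [532.0, 135.3, 401.5]
ee_rot: [[-0.999, -0.039, -0.003], [-0.039, 0.999, -0.001], [0.003, -0.0, -1.0]]
contact_force: [0.6, -0.2, -0.2]
gripper_width: 86.8
finger_force: 0.0
bar [456.6  75.9  26.3] 0.58
dome [4.596e+02 4.000e-01 2.340e+01] 0.58
block [536.2   1.4  26.5] 0.79
oval [534.9  84.8  21. ] 0.81
truffle [438.4 228.6  22.5] 0.62
23.6 [[385.5128753   96.70834578]]
```

View pics/fin.png

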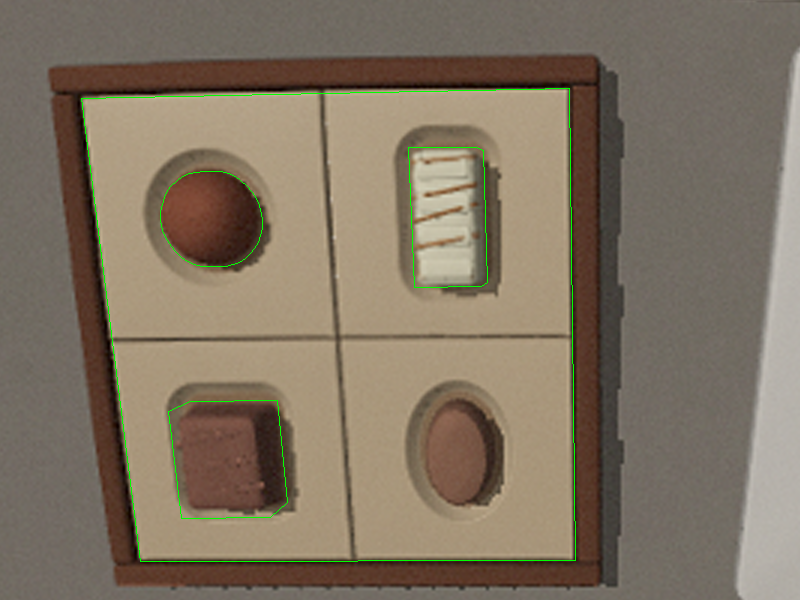

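The bar, dome and block all sit inside their predicted outlines in their wells: dome (210,218), bar (447,217), block (222,458). The oval at (456,452) is unmoved, the truffle is on the board and the arm is clear.

```bash
python3 -c "
from workcell import *
print(sign_off())"
```

```text
the job is handed in; nothing more can be done
None
```

I handed the job in at about 23.6 s: the bar, dome and block are in their own wells, the oval is untouched and the truffle is back on the marble board; the last camera check looked right, but no verdict came back.

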